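# Open the keeper box, sort the utensils and snap the tub shut

## Task

Pack the teaspoons for a picnic: slide the grooved lid of the wooden keeper box along its tracks until it is clear and lay it flat, handle up, on the free surface beside the box. Put every teaspoon from the box in the white tub and every peeler in the open wooden tray, all lying level inside, and once the teaspoons are in, press the tub's lid on until both end clips snap over it. Leave the mug, honey jar, garlic and salt pot where they stand.

Things in the scene. Friction and masses are not known exactly. Their poses are not given: they have to be found in the camera images.
- keeper_box: Fixed light-wood box, 214 (x) x 234 (y) x 54 mm high. Origin: centre of underside. Inner floor at z 6 mm, inside 190 (x) x 218 (y). The walls at +x and -x carry grooves: ledge at z 36, 12 mm high, 202 mm apart at their backs; lips above, 186 mm apart. The end walls are 35 mm high: the lid slides out over the one at the box's -y, where 25 cm of surface is free; stops close the grooves at +y.
- keeper_lid: Its sliding lid: wooden panel 198 (x) x 224 (y) x 8 mm, 0.15 to 0.3 kg, 2 mm play at each side in the grooves, 4 mm in height. Origin: centre of underside. Grip block on its centre: 70 (x) x 14 (y) mm, 24 mm high, top 32 mm above the origin. Shut, the origin is at (0, -5, 36) mm in the box frame; it must slide 224 mm to the box's -y to leave the grooves.
- tub: Fixed white plastic open tub, 165 (x) x 95 (y) x 50 mm high, walls and floor 5 mm. Origin: centre of underside. At each x end a grey sprung clip, 40 mm wide, stands up to 76 mm above the table; its flap leans outward at the top and guides the lid down between the clips, whose lower edges then hold the lid's panel on the rim.
- tub_lid: Loose white lid of the tub, 90 g: panel 165 (x) x 95 (y) x 6 mm over a tapered plug 12 mm high that enters the tub. Origin: centre of the plug's foot (z 0 on the worktop). Grip bar on the centre, 50 (x) x 12 (y) mm, top 38 mm above the origin. Snapped on, the origin is 38 mm above the tub's, x axes parallel either way. It meets the clips about 20 mm above that; pressing past them takes 5 to 20 N.
- tub_clip0 (a joint): Clip at the tub's +x end: rotation in rad, 0 at home (upright, or snapped over the lid), growing to 0.5 as the clip is pushed outward. A light spring brings it back.
- tub_clip1 (a joint): The same for the clip at the tub's -x end.
- tray: Fixed open wooden tray, 206 (x) x 95 (y) x 32 mm high, walls and floor 5 mm. Origin: centre of its underside. (Beyond the work, from about x = 0.57, wall cupboards hang 0.45 m above the surface: keep the wrist clear of them; straight moves at a low height do.)
- teaspoon_a: Steel teaspoon, 130 (x) x 26 (y) x 11 mm, 20 g, in the keeper box at the start, lying roughly along the box's x, or absent. Origin: middle of its underside; it can be gripped there across y from above (12 to 20 mm wide, narrower higher up: grip low, fingertips at its underside).
- teaspoon_b: Steel teaspoon, 130 (x) x 26 (y) x 11 mm, 20 g, in the keeper box at the start, lying roughly along the box's x, or absent. Origin: middle of its underside; it can be gripped there across y from above (12 to 20 mm wide, narrower higher up: grip low, fingertips at its underside).
- peeler_a: White peeler, 170 (x) x 25 (y) x 18 mm, 80 g, in the keeper box at the start, roughly along its x, or absent. The thick handle (24 mm wide, 17 mm high) runs from x = -85 to +20 mm, the thin blade part (14 mm wide, 6 mm high) from there to +85. Origin: middle of its underside; grip the handle across y, about 20 mm to the -x side of the origin.
- peeler_b: White peeler, 170 (x) x 25 (y) x 18 mm, 80 g, in the keeper box at the start, roughly along its x, or absent. The thick handle (24 mm wide, 17 mm high) runs from x = -85 to +20 mm, the thin blade part (14 mm wide, 6 mm high) from there to +85. Origin: middle of its underside; grip the handle across y, about 20 mm to the -x side of the origin.
- mug: Bystander mug, about 100 mm tall; origin at its underside.
- honey_jar: Bystander honey jar, 63 mm across, 94 mm tall; origin at its underside.
- garlic: Bystander garlic bulb, 56 mm; origin at its underside.
- salt_pot: Bystander round wooden pot, 92 mm across, 70 mm tall; origin at its underside.

How it is judged (in metres and radians):
On the way, in this order (a step that is already met when the one before it is completed fails the run):
1. the sliding lid has been drawn along its tracks until clear of the keeper box (y of keeper_lid in the frame of keeper_box below -0.215 m), for 0.1 s.
2. every teaspoon lies level in the tub (x of teaspoon_a in the frame of tub between -0.04 and 0.04 m and y of teaspoon_a in the frame of tub between -0.045 and 0.045 m and z of teaspoon_a in the frame of tub between 0 and 0.045 m and angle between teaspoon_a's own x axis and vertical between 1.3 and 1.84 rad and linear speed of each of teaspoon_a, teaspoon_b below 0.03 m/s and x of teaspoon_b in the frame of tub between -0.04 and 0.04 m and y of teaspoon_b in the frame of tub between -0.045 and 0.045 m and z of teaspoon_b in the frame of tub between 0 and 0.045 m and angle between teaspoon_b's own x axis and vertical between 1.3 and 1.84 rad), for 0.2 s.
3. the tub's lid is snapped on under both clips (z of tub_lid in the frame of tub between 0.03 and 0.0405 m and horizontal distance between tub_lid and tub below 0.006 m and angle between the x axis of tub_lid and the x axis of tub, either way round below 0.1 rad and angle between tub_lid's own z axis and vertical below 0.05 rad and value of joint each of tub_clip0, tub_clip1 below 0.06 rad), for 0.2 s.
At the end, for the whole second after the job is handed in: Sliding lid flat, handle up, on the surface (underside under 30 mm, tilt under 0.1 rad); teaspoons level (0.27 rad) in the tub, peelers level in the tray; tub lid on the rim (within 2.5 mm in height, 6 mm sideways, 0.05 rad of level), both clips home (under 0.06 rad); all at rest (all of step 2 and all of step 3 and height (world z) of keeper_lid below 0.03 m and angle between keeper_lid's own z axis and vertical below 0.1 rad and linear speed of each of keeper_lid, peeler_a, peeler_b below 0.03 m/s and x of peeler_a in the frame of tray between -0.04 and 0.04 m and y of peeler_a in the frame of tray between -0.045 and 0.045 m and z of peeler_a in the frame of tray between 0 and 0.045 m and angle between peeler_a's own x axis and vertical between 1.3 and 1.84 rad and x of peeler_b in the frame of tray between -0.04 and 0.04 m and y of peeler_b in the frame of tray between -0.045 and 0.045 m and z of peeler_b in the frame of tray between 0 and 0.045 m and angle between peeler_b's own x axis and vertical between 1.3 and 1.84 rad); the robot touches nothing.
It fails at once if a bystander is shoved more than 3 cm or tipped over (distance of any of mug, honey_jar, garlic, salt_pot from where it was at the start of the episode above 0.03 m or angle between any of mug, honey_jar, garlic, salt_pot's own z axis and vertical above 0.4 rad).
Of teaspoon_a, peeler_a, teaspoon_b, peeler_b only 3 to 4 are there at a start; the rules pass over those that are not, and their reading is None.
At some moment in a run one of tub_lid may be knocked a few centimetres aside while the robot is not near it.
Once in a run the grip may slacken for a moment while it holds something.
It also fails if it takes over 210 s, if anything falls off the work surface, if the arm or the gripper's body presses on something with over 40 N, if the wrist force passes 120 N, or if a joint passes its speed limit or range.

## Robot

A 7-joint arm with a two-finger parallel gripper is mounted at the origin on a cart in front of the work surface, level with it; the furniture and walls round the work are solid. World frame = base frame: x ahead of the robot, y to its left, z up, the work surface at z = 0. Lengths are in mm, angles in rad, forces in N, time in s.
With the tool pointing down it reaches from about 425 to 875 mm from the base axis. Payload 8.4 kg.
Tool frame: the origin (TCP) lies midway between the tips of the shut fingers; the grasp point (between the pads) lies 19 mm behind it (pinch_z is the distance from the TCP to the grasp point, in mm); z points along the fingers, y is the line along which they close (so a half turn about z gives the same grasp; the last joint's range is limited). The gripper opens to 85 mm and grips with 20 to 120 N. Pads are 22 mm wide; open, the fingers measure 114 mm over their backs; the gripper's body (76 mm by 85 mm) begins 54 mm behind the grasp point. The pads swing forward as they close: fully open they stand 13 mm farther back than shut.
Start: joints at [1.137, 0.333, 0.04, 1.465, -0.013, 1.343, -0.059], TCP at [213.554, -613.888, 231.308] pointing down, gripper open.
Joint ranges: [-2.58, 2.58], [-0.38, 2.09], [-1.3, 1.39], [0.25, 2.4], [-1.5, 4.64], [0.08, 2.09], [-2.65, 2.65]. Speed limits (rad/s): [2.22, 2.22, 2.79, 2.79, 3.14, 3.14, 3.14].

## Interface

Orientations are given as a unit quaternion [w, x, y, z].
In Python, from bench import read_state, grab_frame, sign_off, pinch_z gives the robot as it stands. The module is installed in compiled form; this text tells all that it offers.
- The arm moves only by the tool play_rows, never from a script. Its argument "series" is a list of rows, each an object with "angular": the turn, a rotation vector about the tool's x, y, z in degrees, a list of three; "delta_pos": the shift along the tool's x, y, z in mm, a list of three; "fingers": the finger opening in mm, from 0 to 85.4. In form: [{"angular": [wx, wy, wz], "delta_pos": [tx, ty, tz], "fingers": fingers}, ...]. A call has 1 to 20 rows; each row is the pose to reach, as a shift and turn from the pose commanded when the call began, along the tool's axes at that moment; what a row does not reach only later rows make up. A row lasts 1/10 s, in which the tool goes at most 50 mm and 8.59 degrees, less where a joint would pass 70% of its speed; a pose out of reach is approached as far as the arm can. A call with a gripper value outside its range is refused whole. The fingers move at their own pace and stop on an object; "squeeze" is the grip in N (left out, the last holds). Time passes only in rows, so rows that repeat a pose let the fingers close. It gives the time, the measured TCP pose, the force, the opening and the grip force at its end, in the units of the state.
- read_state(): the state, without advancing time (a new reading comes with each control period).
- grab_frame(name): name is "scene" or "top" or "wrist"; returns a dict with "img" (384x512x3 uint8, red, green, blue), "fx", "fy", "cx", "cy" (pixels), "extrinsics" (4x4, takes a point from camera to world coordinates); the wrist camera has in their place "tool_from_camera" (4x4, takes a point from camera to tool coordinates, whose origin is the TCP and whose axes are the flange's). Camera axes: x right, y down, z forward; pixel columns grow to the right and rows downward; lengths in mm; the calibration is good to about 2 mm. A picture is of the moment at which its call begins: read the wrist's pose just before it. There is no depth.
- sign_off(): hands the job in; it is judged then, once.
The state is a dict: "t": time; "q": joint angles; "joint_vel": joint speeds; "effort": joint torques, N m; "tool_pos": TCP position; "tool_rot": TCP orientation; "wrist_force": force on the tool from outside, world axes, zero at the start; "moment": the same for the moment, N m; "gripper_width": finger opening in mm; "gripper_force": force on a finger pad.
Only numpy, scipy, OpenCV 4.12 (cv2) and the standard library are available. Lean on these libraries where they do the work, as an engineer would, in place of code of your own. Each camera call takes 0.05 s, during which the arm holds its last target. There are 200 camera calls.

## Working session

There is one attempt and no reset: what is moved stays moved. The work goes in short steps, Python scripts to look and compute and a tool call to move; the robot and the scene stay as the last step left them, time stands still between calls to the robot, and variables do not carry over. Pictures are saved under pics/ and viewed, at most 14 in all, crops included, and the job is handed in when it is done.

Besides the shell and the picture viewer there is one more tool, called after "Call:" by a JSON object that holds its "api" and its "payload". play_rows: Moves the arm, as the interface text tells. Its arguments: {"type":"object","properties":{"series":{"type":"array","items":{"type":"object","properties":{"angular":{"type":"array","items":{"type":"number"}},"delta_pos":{"type":"array","items":{"type":"number"}},"fingers":{"type":"number"}}}},"squeeze":{"type":"number"}},"required":["series"]}

```bash
mkdir -p pics; cat > h.py <<'E'
import numpy as np, cv2
from bench import *
from scipy.spatial.transform import Rotation as R
def cam(name):
    s=read_state(); f=grab_frame(name)
    if 'extrinsics' in f: T=np.array(f['extrinsics'])
    else:
        W=np.eye(4); q=s['tool_rot']; W[:3,:3]=R.from_quat([q[1],q[2],q[3],q[0]]).as_matrix(); W[:3,3]=s['tool_pos']
        T=W@np.array(f['tool_from_camera'])
    return f,T
def save(f,p,k=1.5): cv2.imwrite(p,cv2.resize(f['img'][:,:,::-1],None,fx=k,fy=k,interpolation=cv2.INTER_CUBIC))
def px(f,T,u,v,z):
    d=T[:3,:3]@np.array([(u-f['cx'])/f['fx'],(v-f['cy'])/f['fy'],1]); o=T[:3,3]
    return o+d*(z-o[2])/d[2]
def proj(f,T,P):
    p=np.linalg.inv(T)@np.append(P,1); return f['fx']*p[0]/p[2]+f['cx'],f['fy']*p[1]/p[2]+f['cy']
E
python3 - <<'E'
from h import *
s=read_state(); print(s['tool_pos'],s['tool_rot'],s['wrist_force'],s['gripper_width'],pinch_z)
for n in('top','scene'):
    f,T=cam(n); save(f,f'pics/{n}0.png'); print(n,f['fx'],f['cx'],f['cy'],T.round(3).tolist())
E
```

```text
[ 213.39883963 -613.48122776  230.41943177] [-7.93442287e-04  9.86022289e-01  1.66611462e-01 -1.93890202e-04] [ 0.02484714 -0.02471666  0.34104978] 85.1844459509091 18.700000000000003
top 383.1248475571186 253.74594229212698 189.79831275885397 [[-0.011, -0.984, 0.18, 321.183], [-1.0, 0.009, -0.01, 110.024], [0.008, -0.18, -0.984, 1175.061], [0.0, 0.0, 0.0, 1.0]]
scene 490.46508249785296 257.76418212480365 190.24426127219346 [[-0.517, -0.662, 0.543, -183.818], [-0.856, 0.392, -0.337, 544.231], [0.01, -0.639, -0.769, 1027.914], [0.0, 0.0, 0.0, 1.0]]
```

View pics/top0.png

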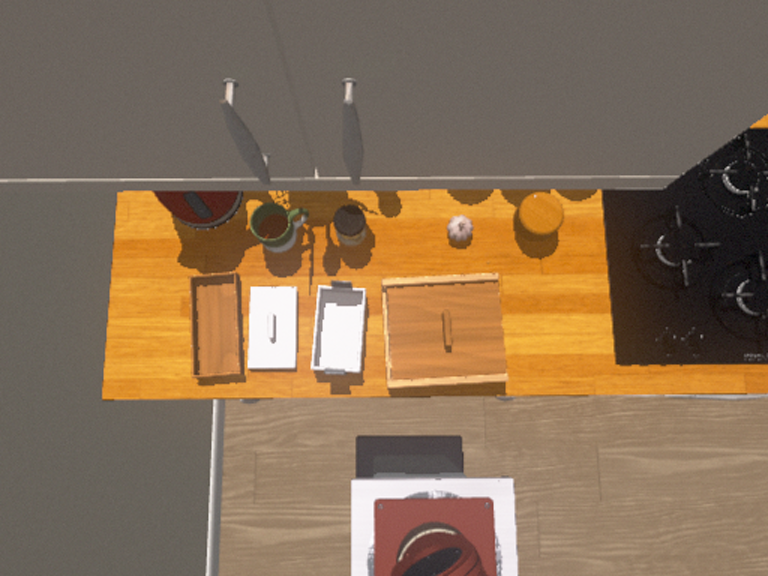

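View pics/scene0.png

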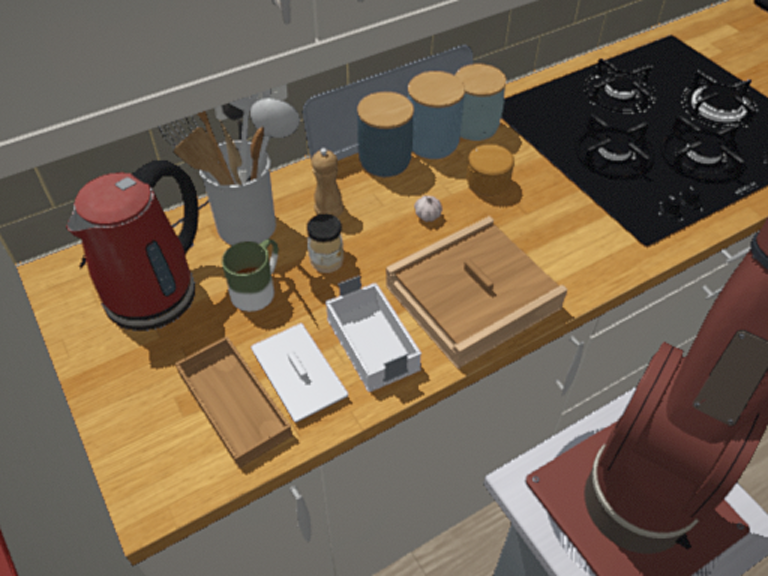

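The top view shows the box (444,331), tub (340,330), tub lid (272,328) and tray (217,327), in 1.5x pixels, all with x roughly along world x. The scene view agrees.

```bash
cat >> h.py <<'E'
def yaw():
    q=read_state()['tool_rot']; m=R.from_quat([q[1],q[2],q[3],q[0]]).as_matrix(); return np.degrees(np.arctan2(m[1,0],m[0,0]))
def goto(x,y,z,yw):
    s=read_state(); q=s['tool_rot']; Rm=R.from_quat([q[1],q[2],q[3],q[0]])
    t=R.from_euler('z',yw,degrees=True)*R.from_rotvec([np.pi,0,0])
    print('delta',Rm.inv().apply(np.array([x,y,z])-s['tool_pos']).round(1),'rot',np.degrees((Rm.inv()*t).as_rotvec()).round(2))
E
python3 - <<'E'
from h import *
f,T=cam('top')
def quad(n,pts,z):
    P=np.array([px(f,T,u/1.5,v/1.5,z)[:2] for u,v in pts]); c=P.mean(0)
    e=[np.linalg.norm(P[i]-P[(i+1)%4]).round(0) for i in range(4)]
    a=[np.degrees(np.arctan2(*(P[i]-P[j])[::-1])).round(1) for i,j in((0,3),(1,2))]
    print(n,c.round(0),e,a)
quad('box',[(383,279),(498,274),(505,386),(386,391)],54)
quad('tray',[(190,275),(238,272),(243,378),(194,381)],32)
quad('tlid',[(249,287),(297,286),(297,370),(249,370)],18)
quad('tub',[(317,287),(366,287),(361,374),(313,373)],50)
for p,z in(((444,311),68),((450,350),68),((270,315),38),((272,341),38),((460,227),30),((540,215),70),((350,222),94),((272,225),100)): print(p,px(f,T,p[0]/1.5,p[1]/1.5,z).round(0))
goto(500,-100,300,0)
E
```

```text
box [432. -23.] [np.float64(229.0), np.float64(220.0), np.float64(229.0), np.float64(219.0)] [np.float64(0.8), np.float64(0.8)]
tray [450. 426.] [np.float64(97.0), np.float64(213.0), np.float64(96.0), np.float64(212.0)] [np.float64(4.9), np.float64(4.6)]
tlid [446. 316.] [np.float64(98.0), np.float64(170.0), np.float64(95.0), np.float64(168.0)] [np.float64(1.7), np.float64(0.9)]
tub [438. 180.] [np.float64(97.0), np.float64(171.0), np.float64(93.0), np.float64(169.0)] [np.float64(-2.1), np.float64(-3.6)]
(444, 311) [470. -24.  68.]
(450, 350) [395. -33.  68.]
(270, 315) [470. 319.  38.]
(272, 341) [418. 314.  38.]
(460, 227) [650. -67.  30.]
(540, 215) [ 662. -222.   70.]
(350, 222) [643. 157.  94.]
(272, 225) [637. 308. 100.]
delta [ 439.4 -391.   -68.9] rot [-0.07  0.02 19.18]
```

Call:
{"api": "play_rows", "payload": {"series": [{"angular": [0,0,8],"delta_pos": [20,-24,-30],"fingers": 85},{"angular": [0,0,16],"delta_pos": [60,-72,-30],"fingers": 85},{"angular": [0,0,16.5],"delta_pos": [400,-479,-30],"fingers": 85},{"angular": [0,0,16.5],"delta_pos": [400,-479,-30],"fingers": 85},{"angular": [0,0,16.5],"delta_pos": [400,-479,-30],"fingers": 85},{"angular": [0,0,16.5],"delta_pos": [400,-479,-30],"fingers": 85},{"angular": [0,0,16.5],"delta_pos": [400,-479,-30],"fingers": 85},{"angular": [0,0,16.5],"delta_pos": [400,-479,-30],"fingers": 85},{"angular": [0,0,16.5],"delta_pos": [400,-479,-30],"fingers": 85},{"angular": [0,0,16.5],"delta_pos": [400,-479,-30],"fingers": 85},{"angular": [0,0,16.5],"delta_pos": [400,-479,-30],"fingers": 85},{"angular": [0,0,16.5],"delta_pos": [400,-479,-30],"fingers": 85},{"angular": [0,0,16.5],"delta_pos": [400,-479,-30],"fingers": 85},{"angular": [0,0,16.5],"delta_pos": [400,-479,-30],"fingers": 85},{"angular": [0,0,16.5],"delta_pos": [400,-479,-30],"fingers": 85},{"angular": [0,0,16.5],"delta_pos": [400,-479,-30],"fingers": 85}]}}

```text
t: 1.75
tool_pos: [433.6, -31.2, 261.1]
tool_rot: [0.0, 1.0, 0.023, -0.0]
wrist_force: [0.1, 0.5, -0.3]
gripper_width: 84.9
gripper_force: 0.0
```

```bash
python3 - <<'E'
from h import *
s=read_state();print(s['t'],s['tool_pos'].round(1) if hasattr(s['tool_pos'],'round') else s['tool_pos'],yaw())
f,T=cam('wrist'); save(f,'pics/w1.png',1.5); print(f['fx'],T.round(2).tolist(), np.array(f['tool_from_camera']).round(2).tolist())
E
```

```text
1.75 [433.6 -31.2 261.1] 2.5926449087030954
282.2917458142264 [[0.05, -0.96, -0.27, 500.75], [-1.0, -0.04, -0.01, -28.62], [0.0, 0.27, -0.96, 404.29], [0.0, 0.0, 0.0, 1.0]] [[0.0, -0.96, -0.27, 67.11], [1.0, 0.0, -0.0, 0.48], [0.0, -0.27, 0.96, -143.21], [0.0, 0.0, 0.0, 1.0]]
```

View pics/w1.png

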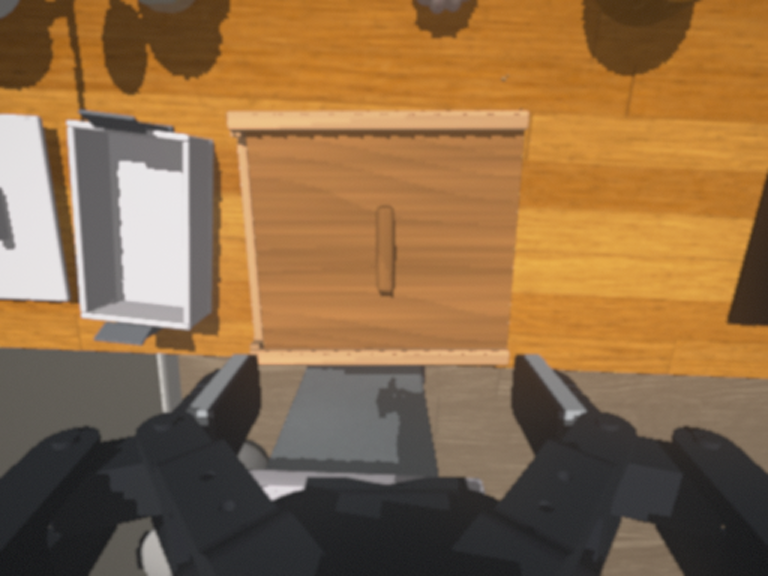

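```bash
python3 - <<'E'
from h import *
f,T=cam('wrist')
P=lambda u,v,z:px(f,T,u/1.5,v/1.5,z)[:2].round(1)
for n,u,v,z in(('hU',385,206,68),('hL',386,294,68),('railUL',228,113,54),('railUR',528,112,54),('railLL',258,363,54),('railLR',509,363,54),('tTL',69,122,50),('tTR',188,138,50),('tBR',188,328,50),('tBL',83,318,50),('stove',733,322,0)): print(n,P(u,v,z))
E
```

```text
hU [474.2 -29.6]
hL [402.6 -33.6]
railUL [538.2  94.3]
railUR [ 549.2 -136.4]
railLL [328.6  78.7]
railLR [ 338.7 -147.7]
tTL [526.5 220.5]
tTR [518.7 128.3]
tBR [357.9 141.1]
tBL [363.3 233.2]
stove [ 369.  -387.2]
```

Call:
{"api": "play_rows", "payload": {"series": [{"angular": [0,0,0],"delta_pos": [4.8,0.6,40],"fingers": 40},{"angular": [0,0,-0.2],"delta_pos": [4.8,0.6,80],"fingers": 40},{"angular": [0,0,-0.2],"delta_pos": [4.8,0.6,120],"fingers": 40},{"angular": [0,0,-0.2],"delta_pos": [4.8,0.6,160],"fingers": 40},{"angular": [0,0,-0.2],"delta_pos": [4.8,0.6,190],"fingers": 40},{"angular": [0,0,-0.2],"delta_pos": [4.8,0.6,205],"fingers": 40},{"angular": [0,0,-0.2],"delta_pos": [4.8,0.6,212],"fingers": 40},{"angular": [0,0,-0.2],"delta_pos": [4.8,0.6,212],"fingers": 40},{"angular": [0,0,-0.2],"delta_pos": [4.8,0.6,212],"fingers": 8},{"angular": [0,0,-0.2],"delta_pos": [4.8,0.6,212],"fingers": 8},{"angular": [0,0,-0.2],"delta_pos": [4.8,0.6,212],"fingers": 8},{"angular": [0,0,-0.2],"delta_pos": [4.8,0.6,212],"fingers": 8},{"angular": [0,0,-0.2],"delta_pos": [4.8,0.6,212],"fingers": 8},{"angular": [0,0,-0.2],"delta_pos": [4.8,0.6,212],"fingers": 8}], "squeeze": 50}}

```text
t: 3.25
tool_pos: [439.7, -30.7, 50.5]
tool_rot: [0.0, 1.0, 0.025, 0.001]
wrist_force: [-1.9, -1.4, 7.1]
gripper_width: 12.8
gripper_force: 50.5
```

Call:
{"api": "play_rows", "payload": {"series": [{"angular": [0,0,0],"delta_pos": [0,0,-2],"fingers": 8},{"angular": [0,0,0],"delta_pos": [0,5,-2],"fingers": 8},{"angular": [0,0,0],"delta_pos": [0,15,-2],"fingers": 8},{"angular": [0,0,0],"delta_pos": [0,25,-2],"fingers": 8},{"angular": [0,0,0],"delta_pos": [0,35,-2],"fingers": 8},{"angular": [0,0,0],"delta_pos": [0,45,-2],"fingers": 8}]}}

```text
t: 3.85
tool_pos: [441.0, -76.6, 51.2]
tool_rot: [-0.0, 1.0, 0.025, -0.0]
wrist_force: [0.5, -0.6, -1.9]
gripper_width: 13.2
gripper_force: 49.3
```

Call:
{"api": "play_rows", "payload": {"series": [{"angular": [0,0,0],"delta_pos": [0,15,0],"fingers": 8},{"angular": [0,0,0],"delta_pos": [0,30,0],"fingers": 8},{"angular": [0,0,0],"delta_pos": [0,45,0],"fingers": 8},{"angular": [0,0,0],"delta_pos": [0,60,0],"fingers": 8},{"angular": [0,0,0],"delta_pos": [0,75,0],"fingers": 8},{"angular": [0,0,0],"delta_pos": [0,90,0],"fingers": 8},{"angular": [0,0,0],"delta_pos": [0,105,0],"fingers": 8}]}}

```text
t: 4.55
tool_pos: [446.3, -181.5, 51.3]
tool_rot: [-0.0, 1.0, 0.025, -0.0]
wrist_force: [0.7, -0.2, -1.4]
gripper_width: 13.0
gripper_force: 49.4
```

Call:
{"api": "play_rows", "payload": {"series": [{"angular": [0,0,0],"delta_pos": [0,15,0],"fingers": 8},{"angular": [0,0,0],"delta_pos": [0,30,0],"fingers": 8},{"angular": [0,0,0],"delta_pos": [0,45,0],"fingers": 8},{"angular": [0,0,0],"delta_pos": [0,60,0],"fingers": 8},{"angular": [0,0,0],"delta_pos": [0,75,0],"fingers": 8},{"angular": [0,0,0],"delta_pos": [0,85,0],"fingers": 8},{"angular": [0,0,0],"delta_pos": [0,86,0],"fingers": 8}]}}

```text
t: 5.25
tool_pos: [450.5, -267.7, 51.2]
tool_rot: [0.0, 1.0, 0.024, -0.0]
wrist_force: [0.2, 0.6, -1.7]
gripper_width: 12.9
gripper_force: 49.3
```

```bash
python3 - <<'E'
from h import *
f,T=cam('top'); save({'img':f['img'][150:300,200:460]},'pics/t1.png',3)
E
```

```text
(no output)
```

View pics/t1.png

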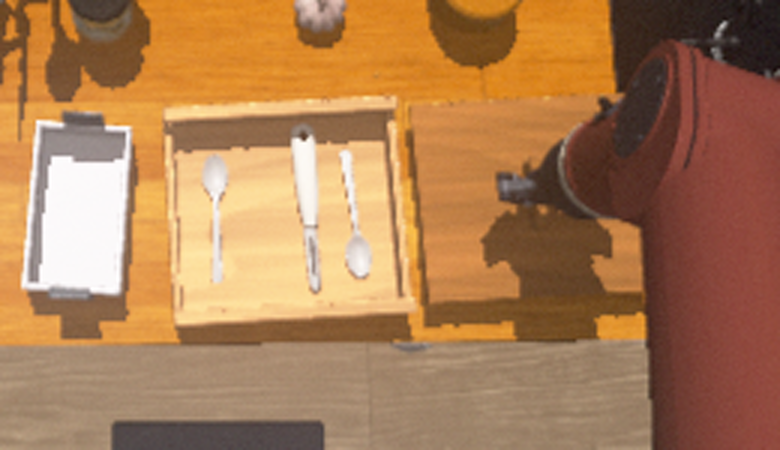

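The lid is clear of the box (its edge is at x≈412 in the crop, the box wall at ≈405). The box holds spoons at (215,215) and (355,215) and one peeler at (307,210). I'll lower the lid next.

Call:
{"api": "play_rows", "payload": {"series": [{"angular": [0,0,0],"delta_pos": [0,0,10],"fingers": 8},{"angular": [0,0,0],"delta_pos": [0,0,20],"fingers": 8},{"angular": [0,0,0],"delta_pos": [0,0,28],"fingers": 8},{"angular": [0,0,0],"delta_pos": [0,0,33],"fingers": 8},{"angular": [0,0,0],"delta_pos": [0,0,36],"fingers": 8},{"angular": [0,0,0],"delta_pos": [0,0,37],"fingers": 8},{"angular": [0,0,0],"delta_pos": [0,0,37],"fingers": 8}]}}

```text
t: 6.0
tool_pos: [450.6, -265.1, 17.4]
tool_rot: [0.0, 1.0, 0.026, -0.001]
wrist_force: [-19.3, 12.4, 48.3]
gripper_width: 13.0
gripper_force: 57.6
```

Call:
{"api": "play_rows", "payload": {"series": [{"angular": [0,0,0],"delta_pos": [0,0,-3],"fingers": 8},{"angular": [0,0,0],"delta_pos": [0,0,-3],"fingers": 8}]}}

```text
t: 6.2
tool_pos: [451.2, -266.0, 17.9]
tool_rot: [0.0, 1.0, 0.025, 0.001]
wrist_force: [-0.3, 1.4, 1.6]
gripper_width: 12.4
gripper_force: 51.0
```

```bash
python3 - <<'E'
from h import *
f,T=cam('scene'); save({'img':f['img'][90:290,220:512]},'pics/s1.png',2.7)
E
```

```text
(no output)
```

View pics/s1.png

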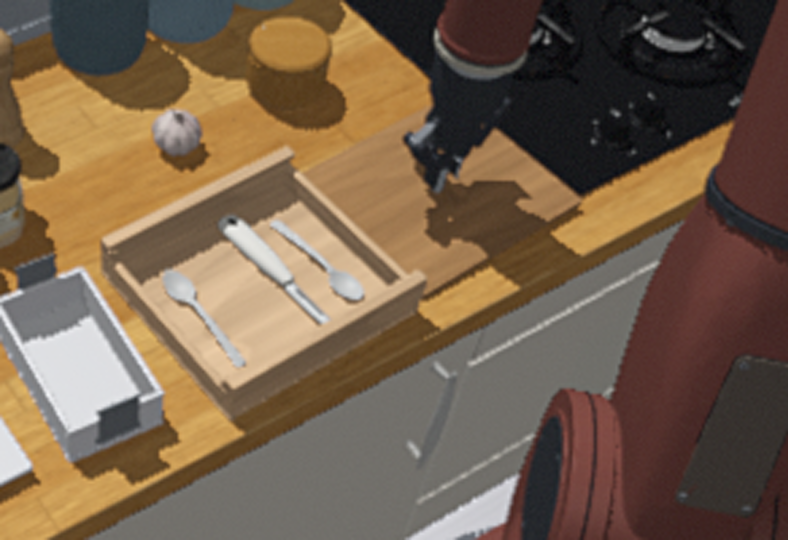

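The panel lies flat on the worktop beside the box, close to the hob. I'll release it and go over the box.

Call:
{"api": "play_rows", "payload": {"series": [{"angular": [0,0,0],"delta_pos": [0,0,0],"fingers": 40},{"angular": [0,0,0],"delta_pos": [0,0,0],"fingers": 40},{"angular": [0,0,0],"delta_pos": [0,0,-10],"fingers": 40},{"angular": [0,0,0],"delta_pos": [0,0,-50],"fingers": 40},{"angular": [0,0,0],"delta_pos": [0,0,-100],"fingers": 50},{"angular": [0,0,0],"delta_pos": [-10,-50,-150],"fingers": 50},{"angular": [0,0,0],"delta_pos": [-10,-100,-200],"fingers": 50},{"angular": [0,0,0],"delta_pos": [-10,-235,-200],"fingers": 50},{"angular": [0,0,0],"delta_pos": [-10,-235,-200],"fingers": 50},{"angular": [0,0,0],"delta_pos": [-10,-235,-200],"fingers": 50},{"angular": [0,0,0],"delta_pos": [-10,-235,-200],"fingers": 50},{"angular": [0,0,0],"delta_pos": [-10,-235,-200],"fingers": 50}]}}

```text
t: 7.45
tool_pos: [429.1, -29.1, 218.6]
tool_rot: [0.001, 1.0, 0.028, 0.001]
wrist_force: [-0.4, -1.1, 0.1]
gripper_width: 50.0
gripper_force: 0.0
```

```bash
python3 - <<'E'
from h import *
f,T=cam('wrist'); save({'img':f['img'][50:260,120:380]},'pics/w2.png',3)
np.save('T2.npy',T)
t,TT=cam('top'); save({'img':t['img'][170:280,100:460]},'pics/t2.png',2.2)
E
```

```text
(no output)
```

View pics/w2.png

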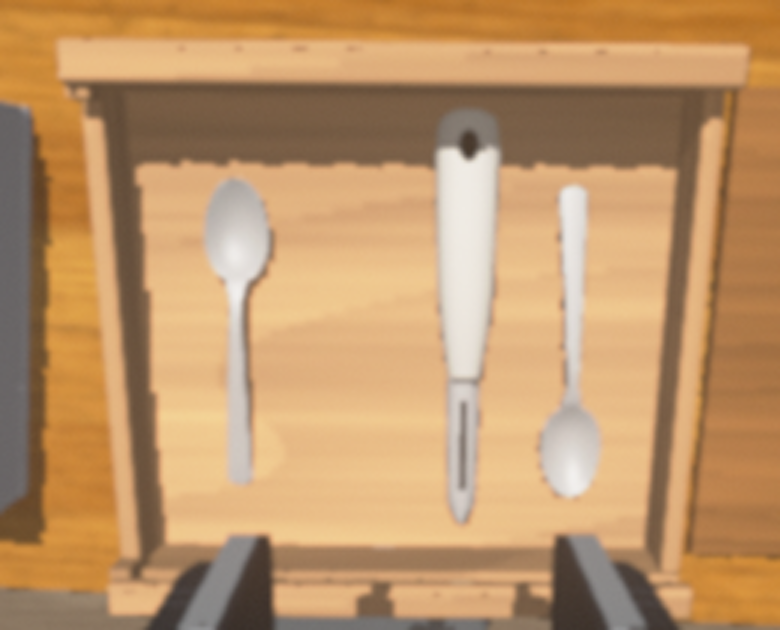

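```bash
python3 - <<'E'
from h import *
f,_=cam('wrist'); T=np.load('T2.npy')
P=lambda u,v,z:px(f,T,120+u/3,50+v/3,z)
for n,a,b,z in(('spL',(236,180),(240,483),9),('spR',(573,186),(570,497),9),('peel',(468,108),(460,523),14)):
    A,B=P(*a,z),P(*b,z); d=A-B; print(n,((A+B)/2).round(1),np.linalg.norm(d).round(1),np.degrees(np.arctan2(d[1],d[0])).round(1))
print('stems',P(238,332,12).round(1),P(572,342,12).round(1)); print('pgrip',P(467,270,20).round(1))
for y in (0,):
  m=P(0,0,0)
goto(440,13,100,2)
E
```

```text
spL [433.2  43.3   9. ] 128.2 0.8
spR [436.5 -97.    9. ] 132.5 5.5
peel [443.3 -50.7  14. ] 171.6 3.0
stems [436.5  42.8  12. ] [440.  -96.3  12. ]
pgrip [467.8 -49.9  20. ]
delta [ 13.5 -45.5 117.3] rot [0.01 0.01 0.81]
```

View pics/t2.png

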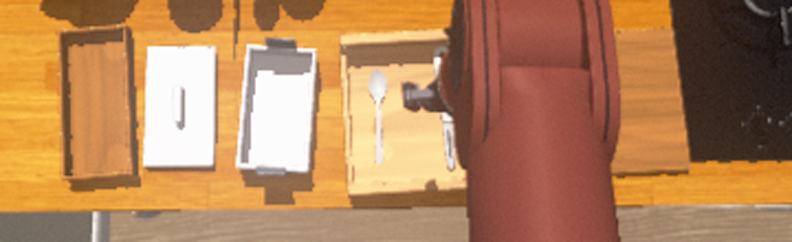

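Tub, lid and tray stand as before: tub at (277,107) in the crop, lid at (180,107), tray at (97,105). First spoon.

Call:
{"api": "play_rows", "payload": {"series": [{"angular": [0,0,2],"delta_pos": [5,-40,40],"fingers": 34},{"angular": [0,0,2],"delta_pos": [11,-75.7,80],"fingers": 34},{"angular": [0,0,2],"delta_pos": [11,-75.7,120],"fingers": 34},{"angular": [0,0,2],"delta_pos": [11,-75.7,157],"fingers": 34},{"angular": [0,0,2],"delta_pos": [11,-75.7,157],"fingers": 34},{"angular": [0,0,2],"delta_pos": [11,-75.7,157],"fingers": 34}]}}

```text
t: 8.2
tool_pos: [436.0, 43.4, 60.6]
tool_rot: [-0.0, 1.0, 0.007, -0.001]
wrist_force: [1.2, -0.4, 0.7]
gripper_width: 34.3
gripper_force: 0.0
```

```bash
python3 - <<'E'
from h import *
goto(436,43,7,0.8)
f,T=cam('wrist'); save(f,'pics/w3.png',1.5)
E
```

```text
delta [ 0.1  0.5 53.6] rot [-0.05  0.11 -0.01]
```

View pics/w3.png

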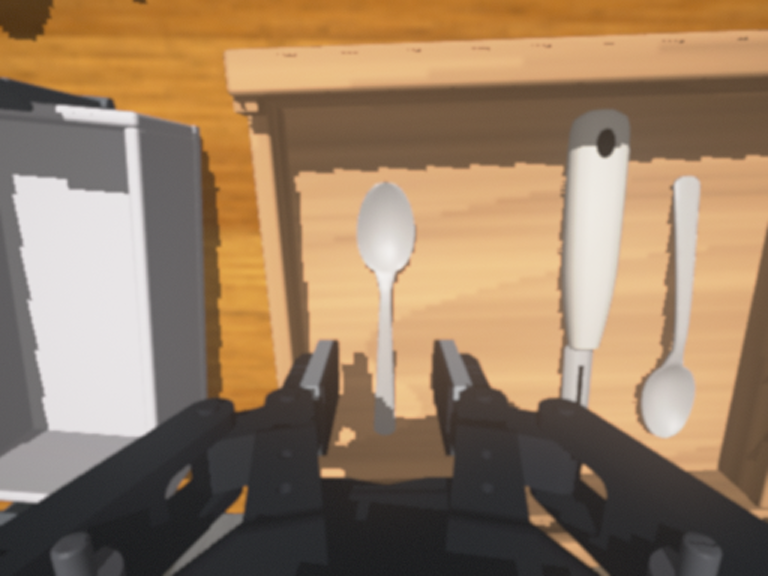

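The spoon stem (386,330) is centred between the fingers (335 and 440). Descending.

Call:
{"api": "play_rows", "payload": {"series": [{"angular": [0,0,0],"delta_pos": [0,0.5,25],"fingers": 34},{"angular": [0,0,0],"delta_pos": [0,0.5,42],"fingers": 34},{"angular": [0,0,0],"delta_pos": [0,0.5,51],"fingers": 34},{"angular": [0,0,0],"delta_pos": [0,0.5,52.5],"fingers": 34},{"angular": [0,0,0],"delta_pos": [0,0.5,52.5],"fingers": 4},{"angular": [0,0,0],"delta_pos": [0,0.5,52.5],"fingers": 4},{"angular": [0,0,0],"delta_pos": [0,0.5,52.5],"fingers": 4},{"angular": [0,0,0],"delta_pos": [0,0.5,52.5],"fingers": 4},{"angular": [0,0,0],"delta_pos": [0,0.5,52.5],"fingers": 4}], "squeeze": 30}}

```text
t: 9.15
tool_pos: [437.1, 43.6, 9.0]
tool_rot: [0.0, 1.0, 0.008, 0.001]
wrist_force: [0.2, -1.5, 7.7]
gripper_width: 18.2
gripper_force: 29.7
```

Call:
{"api": "play_rows", "payload": {"series": [{"angular": [0,0,0],"delta_pos": [0,0,-20],"fingers": 4},{"angular": [0,0,0],"delta_pos": [0,0,-60],"fingers": 4},{"angular": [0,0,0],"delta_pos": [0,0,-100],"fingers": 4},{"angular": [0,0,5.3],"delta_pos": [4,-40,-110],"fingers": 4},{"angular": [0,0,5.3],"delta_pos": [8,-80,-110],"fingers": 4},{"angular": [0,0,5.3],"delta_pos": [10,-120,-110],"fingers": 4},{"angular": [0,0,5.3],"delta_pos": [11,-151,-110],"fingers": 4},{"angular": [0,0,5.3],"delta_pos": [11,-151,-110],"fingers": 4}]}}

```text
t: 9.95
tool_pos: [444.2, 199.7, 118.8]
tool_rot: [-0.001, 0.999, -0.036, 0.001]
wrist_force: [-0.4, -0.5, 0.3]
gripper_width: 18.9
gripper_force: 29.4
```

```bash
python3 - <<'E'
from h import *
s=read_state();print(s['gripper_width'],s['gripper_force'])
goto(445,195,9,-4.5)
f,T=cam('wrist'); save(f,'pics/w4.png',1.5)
E
```

```text
18.915655374154216 29.44605252763722
delta [  1.    5.  109.8] rot [-0.17 -0.06  0.42]
```

View pics/w4.png

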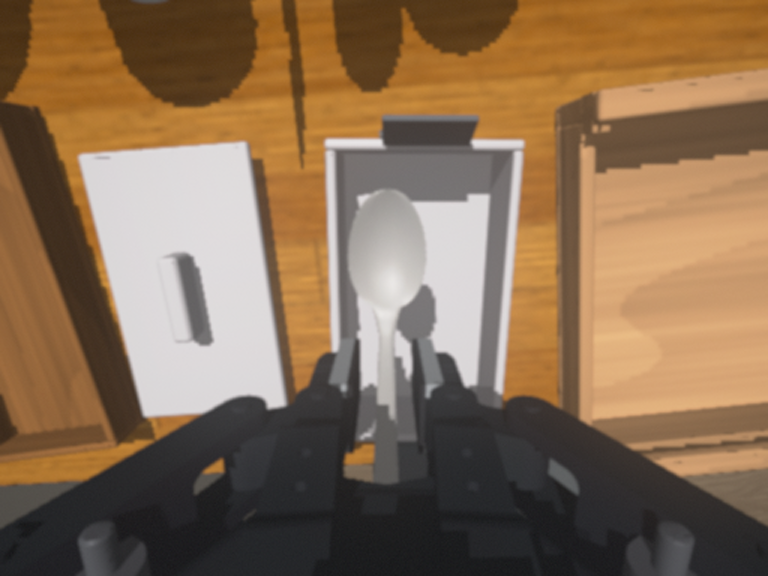

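The spoon is held level over the tub. The tub's far rim runs (326,141)-(523,141), and the lid's bar (170,258)-(182,340).

```bash
python3 - <<'E'
from h import *
f,T=cam('wrist')
P=lambda u,v,z:px(f,T,u/1.5,v/1.5,z)[:2]
A,B=P(326,141,50),P(523,141,50); d=(A-B)/np.linalg.norm(A-B); print('rim',A,B,np.linalg.norm(A-B),'yaw',np.degrees(np.arctan2(-d[0],d[1])),'c',(A+B)/2-82.5*np.array([d[1],-d[0]]))
Q=[P(*p,18) for p in((80,156),(247,143),(287,411),(145,416))]; print('lid',np.mean(Q,0),[np.linalg.norm(Q[i]-Q[i-1]).round(1) for i in range(4)],np.degrees(np.arctan2(*(Q[0]-Q[3])[::-1])))
a,b=P(172,256,38),P(184,340,38); print('bar',(a+b)/2,np.linalg.norm(a-b),np.degrees(np.arctan2(*(a-b)[::-1])))
E
```

```text
rim [527.04941075 218.97000041] [520.25469641 126.03820608] 93.1798612401714 yaw -4.181743729208541 c [441.37168816 178.52003766]
lid [449.65417035 312.83511411] [np.float64(162.3), np.float64(92.7), np.float64(165.3), np.float64(92.9)] -0.19993216803169483
bar [451.66385867 311.08528055] 48.44507749864611 -3.822241349253172
```

Call:
{"api": "play_rows", "payload": {"series": [{"angular": [0,0,0],"delta_pos": [1,6.5,40],"fingers": 4},{"angular": [0,0,0],"delta_pos": [1,6.5,75],"fingers": 4},{"angular": [0,0,0],"delta_pos": [1,6.5,95],"fingers": 4},{"angular": [0,0,0],"delta_pos": [1,6.5,105],"fingers": 4},{"angular": [0,0,0],"delta_pos": [1,6.5,108],"fingers": 4},{"angular": [0,0,0],"delta_pos": [1,6.5,108],"fingers": 26},{"angular": [0,0,0],"delta_pos": [1,6.5,108],"fingers": 26},{"angular": [0,0,0],"delta_pos": [1,6.5,108],"fingers": 26},{"angular": [0,0,0],"delta_pos": [1,6.5,88],"fingers": 26},{"angular": [0,0,0],"delta_pos": [1,6.5,48],"fingers": 26},{"angular": [0,0,0],"delta_pos": [1,6.5,0],"fingers": 34},{"angular": [0,0,0],"delta_pos": [1,6.5,-20],"fingers": 34}]}}

```text
t: 11.25
tool_pos: [446.7, 189.6, 142.3]
tool_rot: [-0.001, 0.999, -0.038, 0.003]
wrist_force: [0.4, -0.5, 0.1]
gripper_width: 34.2
gripper_force: 0.0
```

```bash
python3 - <<'E'
from h import *
f,T=cam('wrist'); goto(439,-96.5,140,5.5)
E
```

```text
delta [ 13.2 286.2   3.5] rot [-0.07 -0.45 -9.88]
```

Call:
{"api": "play_rows", "payload": {"series": [{"angular": [0,0,-5],"delta_pos": [2,50,3],"fingers": 34},{"angular": [0,0,-9.9],"delta_pos": [13,286,3],"fingers": 34},{"angular": [0,0,-9.9],"delta_pos": [13,286,3],"fingers": 34},{"angular": [0,0,-9.9],"delta_pos": [13,286,3],"fingers": 34},{"angular": [0,0,-9.9],"delta_pos": [13,286,3],"fingers": 34},{"angular": [0,0,-9.9],"delta_pos": [13,286,3],"fingers": 34},{"angular": [0,0,-9.9],"delta_pos": [13,286,3],"fingers": 34},{"angular": [0,0,-9.9],"delta_pos": [13,286,45],"fingers": 34},{"angular": [0,0,-9.9],"delta_pos": [13,286,80],"fingers": 34},{"angular": [0,0,-9.9],"delta_pos": [13,286,80],"fingers": 34},{"angular": [0,0,-9.9],"delta_pos": [13,286,80],"fingers": 34}]}}

```text
t: 12.4
tool_pos: [436.2, -97.1, 58.5]
tool_rot: [-0.0, 0.999, 0.048, -0.0]
wrist_force: [0.6, 0.1, -0.2]
gripper_width: 34.2
gripper_force: 0.0
```

```bash
python3 - <<'E'
from h import *
goto(438,-96.5,8,5.5)
f,T=cam('wrist')
for z in (9,): print('expected px spoon center',proj(f,T,[437,-97,z]), proj(f,T,[502,-91,z]))
save({'img':f['img'][60:330,100:420]},'pics/w5.png',2)
E
```

```text
delta [ 1.8 -0.3 50.5] rot [-0.05  0.03  0.05]
expected px spoon center (np.float64(256.5003522753663), np.float64(209.47559671297464)) (np.float64(256.9301950120691), np.float64(115.61091722573298))
```

View pics/w5.png

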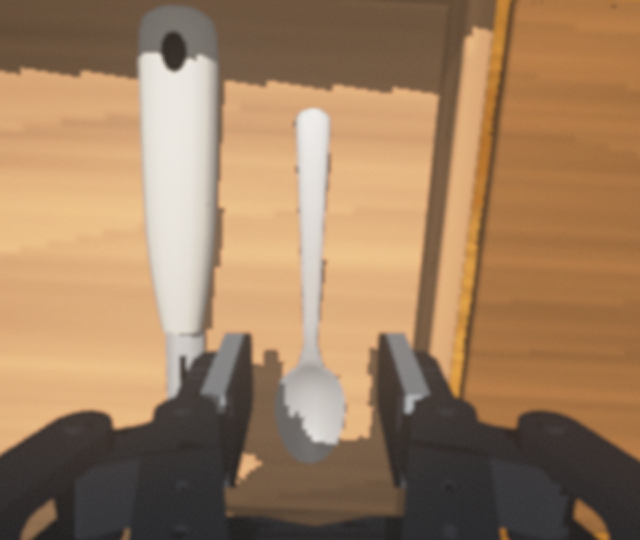

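The spoon's tip matches the prediction and it is centred between the fingers. Descending to grip.

Call:
{"api": "play_rows", "payload": {"series": [{"angular": [0,0,0],"delta_pos": [2,-0.3,25],"fingers": 34},{"angular": [0,0,0],"delta_pos": [2,-0.3,42],"fingers": 34},{"angular": [0,0,0],"delta_pos": [2,-0.3,49],"fingers": 34},{"angular": [0,0,0],"delta_pos": [2,-0.3,50.5],"fingers": 34},{"angular": [0,0,0],"delta_pos": [2,-0.3,50.5],"fingers": 4},{"angular": [0,0,0],"delta_pos": [2,-0.3,50.5],"fingers": 4},{"angular": [0,0,0],"delta_pos": [2,-0.3,50.5],"fingers": 4},{"angular": [0,0,0],"delta_pos": [2,-0.3,50.5],"fingers": 4},{"angular": [0,0,0],"delta_pos": [2,-0.3,30],"fingers": 4},{"angular": [0,0,0],"delta_pos": [2,-0.3,-10],"fingers": 4},{"angular": [0,0,0],"delta_pos": [2,-0.3,-50],"fingers": 4},{"angular": [0,0,0],"delta_pos": [2,-0.3,-75],"fingers": 4}]}}

```text
t: 13.65
tool_pos: [439.3, -97.3, 136.3]
tool_rot: [0.001, 0.999, 0.048, 0.002]
wrist_force: [1.1, -0.4, -1.3]
gripper_width: 18.6
gripper_force: 22.1
```

```bash
python3 - <<'E'
from h import *
s=read_state();print(s['gripper_width'],s['gripper_force'])
goto(442,169,130,-4.3)
E
```

```text
18.604854077241484 22.093666604687314
delta [  28.2 -264.8    6. ] rot [ 0.07 -0.2   9.8 ]
```

Call:
{"api": "play_rows", "payload": {"series": [{"angular": [0,0,0],"delta_pos": [0,0,0],"fingers": 4},{"angular": [0,0,0],"delta_pos": [0,0,0],"fingers": 4},{"angular": [0,0,0],"delta_pos": [0,0,0],"fingers": 4}]}}

```text
t: 13.95
tool_pos: [437.5, -97.3, 132.1]
tool_rot: [-0.0, 0.999, 0.048, -0.001]
wrist_force: [-0.2, -0.6, 0.9]
gripper_width: 18.2
gripper_force: 29.1
```

```bash
python3 - <<'E'
from h import *
f,T=cam('wrist'); save({'img':f['img'][60:330,100:420]},'pics/w6.png',2)
goto(442,169,130,-4.3)
E
```

```text
delta [  30.  -264.5    2. ] rot [-0.04  0.09  9.78]
```

View pics/w6.png

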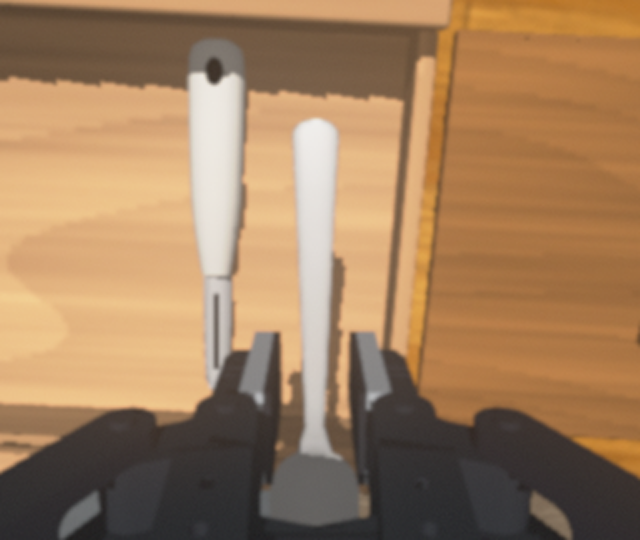

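The spoon is held along the tool's x axis. Going to the tub.

Call:
{"api": "play_rows", "payload": {"series": [{"angular": [0,0,3],"delta_pos": [4,-35,2],"fingers": 4},{"angular": [0,0,6],"delta_pos": [8,-75,2],"fingers": 4},{"angular": [0,0,9.8],"delta_pos": [13,-115,2],"fingers": 4},{"angular": [0,0,9.8],"delta_pos": [18,-155,2],"fingers": 4},{"angular": [0,0,9.8],"delta_pos": [23,-195,2],"fingers": 4},{"angular": [0,0,9.8],"delta_pos": [27,-235,2],"fingers": 4},{"angular": [0,0,9.8],"delta_pos": [30,-264.5,2],"fingers": 4},{"angular": [0,0,9.8],"delta_pos": [30,-264.5,2],"fingers": 4},{"angular": [0,0,9.8],"delta_pos": [30,-264.5,2],"fingers": 4},{"angular": [0,0,9.8],"delta_pos": [30,-264.5,40],"fingers": 4},{"angular": [0,0,9.8],"delta_pos": [30,-264.5,75],"fingers": 4}]}}

```text
t: 15.1
tool_pos: [443.4, 167.2, 56.8]
tool_rot: [0.0, 0.999, -0.039, 0.001]
wrist_force: [0.7, -0.9, -1.0]
gripper_width: 18.3
gripper_force: 29.2
```

```bash
python3 - <<'E'
from h import *
f,T=cam('wrist'); save({'img':f['img'][60:330,100:420]},'pics/w7.png',2)
goto(442,169,15,-4.3)
E
```

```text
delta [ 2.1 -3.6 36.5] rot [ 0.15  0.36 -0.17]
```

View pics/w7.png

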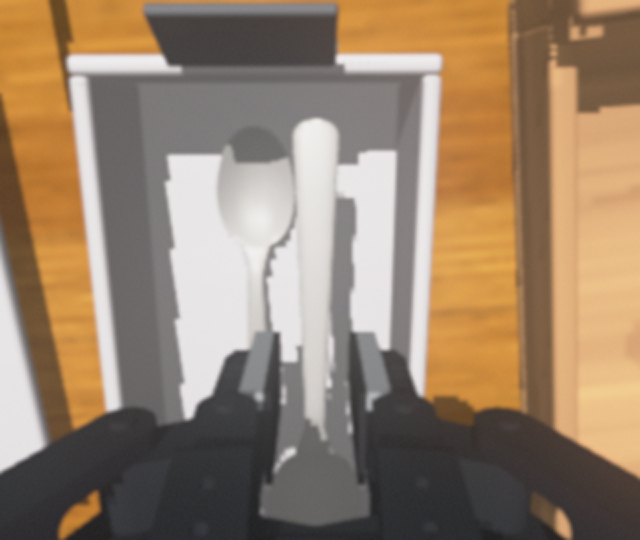

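Spoon 1 lies in the tub at (258,190), with spoon 2 to its right, clear of both walls. I'll release it a little high.

Call:
{"api": "play_rows", "payload": {"series": [{"angular": [0,0,0],"delta_pos": [1,0,20],"fingers": 4},{"angular": [0,0,0],"delta_pos": [1,0,32],"fingers": 4},{"angular": [0,0,0],"delta_pos": [1,0,34.5],"fingers": 4},{"angular": [0,0,0],"delta_pos": [1,0,34.5],"fingers": 4},{"angular": [0,0,0],"delta_pos": [1,0,34.5],"fingers": 24},{"angular": [0,0,0],"delta_pos": [1,0,34.5],"fingers": 24},{"angular": [0,0,0],"delta_pos": [1,0,34.5],"fingers": 24},{"angular": [0,0,0],"delta_pos": [1,0,15],"fingers": 24},{"angular": [0,0,0],"delta_pos": [1,0,-25],"fingers": 24},{"angular": [0,0,0],"delta_pos": [0,-20,-75],"fingers": 40},{"angular": [0,0,0],"delta_pos": [0,-60,-100],"fingers": 40},{"angular": [0,0,0],"delta_pos": [0,-100,-100],"fingers": 40},{"angular": [0,0,0],"delta_pos": [0,-120,-100],"fingers": 40},{"angular": [0,0,0],"delta_pos": [0,-120,-100],"fingers": 40}]}}

```text
t: 16.55
tool_pos: [451.0, 291.9, 158.5]
tool_rot: [-0.001, 0.999, -0.036, 0.0]
wrist_force: [-0.4, 0.5, 0.0]
gripper_width: 40.1
gripper_force: 0.0
```

```bash
python3 - <<'E'
from h import *
s=read_state();print(s['tool_pos'],s['t'])
f,T=cam('wrist'); save(f,'pics/w8.png',1.5); np.save('T8.npy',T)
E
```

```text
[450.98190883 291.90052289 158.51523646] 16.55
```

View pics/w8.png

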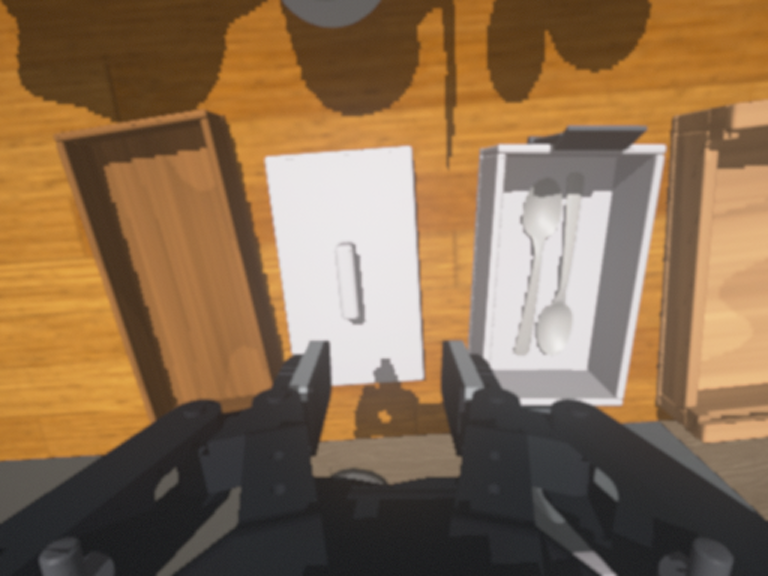

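Both spoons lie flat in the tub, at (540,265) and (565,265). The lid's bar runs (346,242)-(350,320), the lid's corners are (266,158), (411,147) and (424,379), and the tray's far rim runs (60,137)-(207,110).

```bash
python3 - <<'E'
from h import *
f,_=cam('wrist'); T=np.load('T8.npy')
P=lambda u,v,z:px(f,T,u/1.5,v/1.5,z)[:2]
def ed(n,a,b,z,L):
    A,B=P(*a,z),P(*b,z); d=(A-B)/np.linalg.norm(A-B); x=np.array([d[1],-d[0]]); print(n,A.round(1),B.round(1),'len',np.linalg.norm(A-B).round(1),'yaw',np.degrees(np.arctan2(x[1],x[0])).round(1),'c',((A+B)/2-L/2*x).round(1)); return A,B
ed('tub',(482,149),(663,147),50,165); ed('tray',(60,137),(207,111),32,206); A,B=ed('lid',(266,158),(411,147),18,165)
C,D=P(424,379,18),P(292,387,18); print('lid right edge',np.degrees(np.arctan2(*(B-C)[::-1])),np.linalg.norm(B-C),'c',(A+B+C+D)/4)
a,b=P(346,243,38),P(351,320,38); print('bar',(a+b)/2,np.linalg.norm(a-b),np.degrees(np.arctan2(*(a-b)[::-1])))
e=P(663,147,50)-P(622,404,50); print('tub right',np.linalg.norm(e),np.degrees(np.arctan2(*e[::-1])), (P(482,149,50)+P(622,404,50))/2)
goto(450,313,28,1)
g=cv2.cvtColor(f['img'],cv2.COLOR_RGB2HSV); m=((g[:,:,1]<40)&(g[:,:,2]>190)).astype(np.uint8)
n,l,st,c=cv2.connectedComponentsWithStats(m)
for i in range(1,n):
    if st[i,4]>3000: print(st[i]*1.5, cv2.minAreaRect(np.argwhere(l==i)[:,::-1].astype(np.float32)))
E
```

```text
tub [526.1 231.7] [519.9 129.9] len 101.9 yaw -3.5 c [440.6 185.8]
tray [551.6 481.2] [559.7 390.1] len 91.5 yaw 5.1 c [453.  426.6]
lid [531.4 362.9] [531.5 269.8] len 93.1 yaw 0.1 c [449.  316.3]
lid right edge 0.221332141076132 163.29972358372981 c [449.91990916 317.29042885]
bar [450.66807601 315.59767314] 51.26271173403889 -1.8047694845650315
tub right 162.66044275232105 -3.6777561166480264 [441.81052276 186.0263669 ]
delta [ -3.2 -24.4 129.7] rot [ 0.01  0.03 -5.26]
[  480.    144.    127.5   228.  12486. ] ((362.7288818359375, 172.59521484375), (77.3128890991211, 151.00369262695312), 3.8460302352905273)
[  261.    147.    159.    238.5 19431. ] ((227.7588653564453, 178.37728881835938), (155.5985107421875, 97.32157135009766), 86.00909423828125)
```

Call:
{"api": "play_rows", "payload": {"series": [{"angular": [0,0,-4.2],"delta_pos": [-3.4,-27.4,30],"fingers": 40},{"angular": [0,0,-4.2],"delta_pos": [-3.4,-27.4,70],"fingers": 40},{"angular": [0,0,-4.2],"delta_pos": [-3.4,-27.4,105],"fingers": 40},{"angular": [0,0,-4.2],"delta_pos": [-3.4,-27.4,125],"fingers": 40},{"angular": [0,0,-4.2],"delta_pos": [-3.4,-27.4,134],"fingers": 40},{"angular": [0,0,-4.2],"delta_pos": [-3.4,-27.4,134.5],"fingers": 40},{"angular": [0,0,-4.2],"delta_pos": [-3.4,-27.4,134.5],"fingers": 4},{"angular": [0,0,-4.2],"delta_pos": [-3.4,-27.4,134.5],"fingers": 4},{"angular": [0,0,-4.2],"delta_pos": [-3.4,-27.4,134.5],"fingers": 4},{"angular": [0,0,-4.2],"delta_pos": [-3.4,-27.4,134.5],"fingers": 4},{"angular": [0,0,-4.2],"delta_pos": [-3.4,-27.4,134.5],"fingers": 4}], "squeeze": 90}}

```text
t: 17.75
tool_pos: [451.4, 316.4, 25.0]
tool_rot: [-0.0, 1.0, -0.001, 0.001]
wrist_force: [-0.6, -0.6, 6.4]
gripper_width: 9.5
gripper_force: 89.0
```

```bash
python3 - <<'E'
from h import *
s=read_state();print(s['tool_pos'],yaw(),s['wrist_force'])
E
```

```text
[451.41035425 316.44061007  25.00570298] -0.14051093414092794 [-0.56174458 -0.59349007  6.38590352]
```

Call:
{"api": "play_rows", "payload": {"series": [{"angular": [0,0,0],"delta_pos": [0,0,-15],"fingers": 4},{"angular": [0,0,0],"delta_pos": [0,0,-50],"fingers": 4},{"angular": [0,0,0],"delta_pos": [0,0,-90],"fingers": 4},{"angular": [0,0,0],"delta_pos": [0,0,-110],"fingers": 4},{"angular": [0,0,0],"delta_pos": [0,0,-110],"fingers": 4},{"angular": [0,0,0],"delta_pos": [0,0,-110],"fingers": 4}]}}

```text
t: 18.35
tool_pos: [450.7, 316.0, 134.3]
tool_rot: [-0.0, 1.0, -0.001, 0.001]
wrist_force: [-0.3, -0.4, -1.0]
gripper_width: 9.5
gripper_force: 88.2
```

```bash
cat > lid.py <<'E'
from h import *
s=read_state(); tp=np.array(s['tool_pos']); print(tp.round(1),yaw(),s['gripper_width'])
f,T=cam('wrist')
g=cv2.cvtColor(f['img'],cv2.COLOR_RGB2HSV); m=((g[:,:,1]<45)&(g[:,:,2]>170)).astype(np.uint8)
n,l,st,c=cv2.connectedComponentsWithStats(m); z=tp[2]-6
for i in range(1,n):
    if st[i,4]>3000:
        k=l==i; print(st[i])
        # far edge: first white row for each column
        cols=[u for u in range(st[i,0]+8,st[i,0]+st[i,2]-8)]
        E=np.array([px(f,T,u,np.argmax(k[:,u]),z)[:2] for u in cols]); 
        vx,vy,x0,y0=cv2.fitLine(E.astype(np.float32),cv2.DIST_HUBER,0,.01,.01).ravel()
        print('far edge',np.degrees(np.arctan2(-vx*np.sign(vy),abs(vy))).round(2),'pt',x0,y0)
        for v in range(st[i,1]+15,st[i,1]+120,30):
            w=np.flatnonzero(k[v]); print(v,px(f,T,w[0],v,z)[:2].round(1),px(f,T,w[-1]+1,v,z)[:2].round(1))
E
python3 lid.py; python3 - <<'E'
from h import *
goto(442.5,180,135,-4.2)
E
```

```text
[450.7 316.  134.3] -0.1315336712334854 9.49902051861807
[  164    85   187   205 28771]
far edge -0.13 pt 531.74097 327.68024
100 [524.7 361.7] [524.5 268.6]
130 [510. 362.] [509.8 268.3]
160 [494.3 361.7] [494.1 268.1]
190 [477.8 362. ] [477.6 269. ]
[ 349  107   98  160 8050]
far edge 3.23 pt 503.14636 235.6914
122 [513.7 254.8] [513.7 252.2]
152 [498.4 256.3] [498.3 216.2]
182 [482.1 257.4] [482.  217.7]
212 [464.9 259. ] [464.8 218.7]
delta [ -7.5 135.6  -1.6] rot [ 0.03 -0.01  4.07]
```

Call:
{"api": "play_rows", "payload": {"series": [{"angular": [0,0,0],"delta_pos": [-1,20,-1.6],"fingers": 4},{"angular": [0,0,2],"delta_pos": [-3,60,-1.6],"fingers": 4},{"angular": [0,0,4.1],"delta_pos": [-5,100,-1.6],"fingers": 4},{"angular": [0,0,4.1],"delta_pos": [-7,130,-1.6],"fingers": 4},{"angular": [0,0,4.1],"delta_pos": [-7,135,0],"fingers": 4},{"angular": [0,0,4.1],"delta_pos": [-7,135,0],"fingers": 4},{"angular": [0,0,4.1],"delta_pos": [-7,135,20],"fingers": 4},{"angular": [0,0,4.1],"delta_pos": [-7,135,37],"fingers": 4},{"angular": [0,0,4.1],"delta_pos": [-7,135,37],"fingers": 4},{"angular": [0,0,4.1],"delta_pos": [-7,135,37],"fingers": 4}]}}

```text
t: 19.4
tool_pos: [442.7, 182.4, 96.3]
tool_rot: [-0.0, 0.999, -0.036, -0.001]
wrist_force: [-0.1, 0.2, -0.8]
gripper_width: 9.3
gripper_force: 88.4
```

```bash
python3 lid.py; python3 - <<'E'
from h import *
goto(443.1,180.7,97,-4.2)
f,T=cam('wrist'); save(f,'pics/last.png')
# tub rim below lid: outer wall edges visible?
g=cv2.cvtColor(f['img'],cv2.COLOR_RGB2GRAY); print(g[200,130:400:3])
E
```

```text
[442.7 182.4  96.3] -4.103699602176217 9.314968528369294
[  164    85   187   197 28328]
far edge -4.1 pt 522.6738 172.03998
100 [519.7 222.8] [513.  130.1]
130 [505.  224.1] [498.3 131.4]
160 [489.4 225. ] [482.8 132.2]
190 [472.9 225.9] [466.3 133.1]
delta [ 0.1  1.6 -0.2] rot [-0.05  0.01  0.08]
[136 136 136 136 136 135 137 136 137 137 137 134 134 134 141 202 209 208
 209 210 209 209 209 209 209 209 210 210 209 210 210 209 210 210 210 209
 210 210 210 180 148 148 147 146 146 139 177 208 208 208 208 208 209 208
 208 208 208 209 208 207 208 208 208 207 207 206 206 206 206 206 187 127
 126 128 128 130 133 117  93  85  88  88 139 162 159 153 166 167 166 165]
```

Call:
{"api": "play_rows", "payload": {"series": [{"angular": [0,0,0],"delta_pos": [0.5,1.4,5],"fingers": 4},{"angular": [0,0,0],"delta_pos": [0.5,1.4,10],"fingers": 4},{"angular": [0,0,0],"delta_pos": [0.5,1.4,14],"fingers": 4},{"angular": [0,0,0],"delta_pos": [0.5,1.4,18],"fingers": 4},{"angular": [0,0,0],"delta_pos": [0.5,1.4,21],"fingers": 4},{"angular": [0,0,0],"delta_pos": [0.5,1.4,21],"fingers": 4}], "squeeze": 110}}

```text
t: 20.1
tool_pos: [443.4, 179.7, 75.0]
tool_rot: [-0.0, 0.999, -0.037, -0.0]
wrist_force: [0.2, 1.0, -0.2]
gripper_width: 8.8
gripper_force: 112.6
```

Call:
{"api": "play_rows", "payload": {"series": [{"angular": [0,0,0],"delta_pos": [0,0,3],"fingers": 4},{"angular": [0,0,0],"delta_pos": [0,0,6],"fingers": 4},{"angular": [0,0,0],"delta_pos": [0,0,8],"fingers": 4},{"angular": [0,0,0],"delta_pos": [0,0,8],"fingers": 4}]}}

```text
t: 20.5
tool_pos: [443.1, 179.4, 66.8]
tool_rot: [0.0, 0.999, -0.037, -0.0]
wrist_force: [0.7, -0.6, -3.6]
gripper_width: 8.8
gripper_force: 112.2
```

Call:
{"api": "play_rows", "payload": {"series": [{"angular": [0,0,0],"delta_pos": [0,0,2],"fingers": 4},{"angular": [0,0,0],"delta_pos": [0,0,4],"fingers": 4},{"angular": [0,0,0],"delta_pos": [0,0,5],"fingers": 4},{"angular": [0,0,0],"delta_pos": [0,0,6],"fingers": 4},{"angular": [0,0,0],"delta_pos": [0,0,6],"fingers": 4}]}}

```text
t: 21.0
tool_pos: [443.7, 180.2, 63.0]
tool_rot: [0.0, 0.999, -0.037, 0.0]
wrist_force: [-10.4, -1.8, 27.4]
gripper_width: 8.5
gripper_force: 116.4
```

```bash
python3 lid.py
```

```text
[443.7 180.2  63. ] -4.206227964549669 8.513365702971768
[  164    85   187   201 27484]
far edge -2.5 pt 521.55505 165.69049
100 [520.9 220.4] [514.  127.6]
130 [506.2 221.7] [499.3 128.4]
160 [490.6 223.1] [483.8 129.8]
190 [474.1 224.1] [467.3 130.7]
```

Call:
{"api": "play_rows", "payload": {"series": [{"angular": [0,0,0],"delta_pos": [0,0,1],"fingers": 4},{"angular": [0,0,0],"delta_pos": [0,0,1],"fingers": 4},{"angular": [0,0,0],"delta_pos": [0,0,-2],"fingers": 4},{"angular": [0,0,0],"delta_pos": [0,0,-2],"fingers": 40},{"angular": [0,0,0],"delta_pos": [0,0,-2],"fingers": 40},{"angular": [0,0,0],"delta_pos": [0,0,-10],"fingers": 40},{"angular": [0,0,0],"delta_pos": [0,0,-50],"fingers": 40},{"angular": [0,0,0],"delta_pos": [0,0,-95],"fingers": 40},{"angular": [0,0,0],"delta_pos": [0,60,-95],"fingers": 40},{"angular": [0,0,0],"delta_pos": [0,100,-95],"fingers": 40},{"angular": [0,0,0],"delta_pos": [0,100,-95],"fingers": 40}]}}

```text
t: 22.15
tool_pos: [435.9, 73.3, 156.5]
tool_rot: [0.002, 0.999, -0.041, -0.0]
wrist_force: [-0.9, -1.2, 0.5]
gripper_width: 39.8
gripper_force: 0.0
```

```bash
python3 - <<'E'
from h import *
f,T=cam('wrist'); s,TS=cam('scene')
a=cv2.resize(f['img'][20:260,0:300],(400,320),interpolation=cv2.INTER_CUBIC); b=cv2.resize(s['img'][150:280,120:290],(400,306),interpolation=cv2.INTER_CUBIC)
t,_=cam('top'); c=cv2.resize(t['img'][170:280,90:350],(400,170),interpolation=cv2.INTER_CUBIC)
im=np.zeros((496,800,3),np.uint8); im[:320,:400]=a; im[:306,400:]=b; im[320:490,:400]=c
cv2.imwrite('pics/final14.png',im[:,:,::-1])
goto(467,-50,150,3); s=read_state();print(s['t'])
E
```

```text
delta [ 40.3 127.4   6.7] rot [-0.   -0.02 -7.26]
22.3
```

View pics/final14.png

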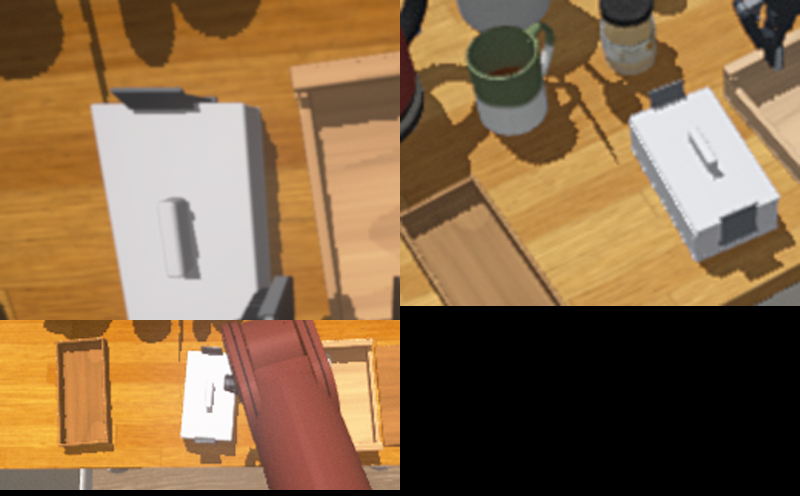

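The lid sits level on the tub, with the far clip at (668,95) and the near one at (738,222) in the composite. I'll compare the clips' outlines with the first frame.

```bash
python3 - <<'E'
from h import *
s,T=cam('scene'); now=s['img']; old=cv2.resize(cv2.imread('pics/scene0.png')[:,:,::-1],(512,384),interpolation=cv2.INTER_AREA)
for n,(u0,u1,v0,v1) in {'far':(220,248,178,202),'near':(250,284,228,262)}.items():
    print(n)
    A,B=[cv2.cvtColor(np.ascontiguousarray(i[v0:v1,u0:u1]),cv2.COLOR_RGB2HSV) for i in(old,now)]
    k=lambda g:(g[:,:,1]<90)&(g[:,:,2]<110)
    for a,b in zip(k(A),k(B)): print(''.join('.#'[int(x)] for x in a),''.join('.#'[int(x)] for x in b))
print([np.round(proj(s,T,np.array([442,180,h])+np.array([d*.997,-d*.073,0])),1) for d,h in((-82,76),(-82,50),(-82,56),(82,76),(82,56))])
E
```

```text
far
...###...................... ............................
#####....................... ............................
##.......................... ............................
............................ ............................
............................ ............................
............................ ............................
................####........ .................###........
..............##.###........ ..............#..###........
...........#########........ ...........##.######........
........############........ .........#..########........
......##############........ ......#..###########........
.....################....... .....################.......
......###############....... ......###############.......
......##############........ ......##############........
.......#############........ .......###########..........
.......############......... .......########.............
.......##########........... .......#####................
.......#######.............. .......###..................
.......####................. .......................
[... 2096 characters left out ...]
........................
.....####...#..................... ......##..........................
..........#....................... ..................................
.......##......................... ........#.........................
.....#............................ .....#............................
...#.............................. ..................................
##................................ ..................................
.................................. ..................................
.................................. ..................................
[array([264.8, 236.4]), array([264.6, 242.6]), array([264.6, 241.2]), array([234.9, 188.3]), array([235.1, 193.4])]
```

Both clips are back at their home outline, so the lid is snapped on. Next the peeler.

Call:
{"api": "play_rows", "payload": {"series": [{"angular": [0,0,-3],"delta_pos": [10,40,6],"fingers": 46},{"angular": [0,0,-7.3],"delta_pos": [25,85,6],"fingers": 46},{"angular": [0,0,-7.3],"delta_pos": [38,127,6],"fingers": 46},{"angular": [0,0,-7.3],"delta_pos": [38,127,50],"fingers": 46},{"angular": [0,0,-7.3],"delta_pos": [38,127,90],"fingers": 46},{"angular": [0,0,-7.3],"delta_pos": [38,127,97],"fingers": 46},{"angular": [0,0,-7.3],"delta_pos": [38,127,97],"fingers": 46}]}}

```text
t: 23.05
tool_pos: [464.2, -47.9, 58.8]
tool_rot: [-0.001, 1.0, 0.028, -0.001]
wrist_force: [0.7, -0.4, 1.0]
gripper_width: 45.9
gripper_force: 0.0
```

```bash
python3 - <<'E'
from h import *
goto(464,-49.8,10,3)
f,T=cam('wrist')
g=cv2.cvtColor(f['img'],cv2.COLOR_RGB2HSV); m=((g[:,:,1]<45)&(g[:,:,2]>150)).astype(np.uint8); m[235:]=0
n,l,st,c=cv2.connectedComponentsWithStats(m)
for i in range(1,n):
    if st[i,4]>300:
        k=l==i; print(st[i])
        for v in range(st[i,1],st[i,1]+st[i,3],12):
            w=np.flatnonzero(k[v]); print(px(f,T,w.mean()+.5,v,16)[:2].round(1),len(w))
E
```

```text
delta [-0.2  2.  48.8] rot [-0.11  0.14  0.23]
[ 240  140   38   95 3076]
[515.4 -55.1] 4
[507.2 -47.8] 36
[499.2 -47.9] 35
[491.1 -48.4] 35
[482.7 -48.6] 34
[474.2 -49.1] 32
[465.5 -49.6] 32
[456.5 -50.4] 31
```

Centreline y ≈ -49.7 at x = 464, as expected.

Call:
{"api": "play_rows", "payload": {"series": [{"angular": [0,0,0],"delta_pos": [0,1.8,25],"fingers": 46},{"angular": [0,0,0],"delta_pos": [0,1.8,42],"fingers": 46},{"angular": [0,0,0],"delta_pos": [0,1.8,48],"fingers": 46},{"angular": [0,0,0],"delta_pos": [0,1.8,48.5],"fingers": 46},{"angular": [0,0,0],"delta_pos": [0,1.8,48.5],"fingers": 10},{"angular": [0,0,0],"delta_pos": [0,1.8,48.5],"fingers": 10},{"angular": [0,0,0],"delta_pos": [0,1.8,48.5],"fingers": 10},{"angular": [0,0,0],"delta_pos": [0,1.8,48.5],"fingers": 10},{"angular": [0,0,0],"delta_pos": [0,1.8,30],"fingers": 10},{"angular": [0,0,0],"delta_pos": [0,1.8,-10],"fingers": 10},{"angular": [0,0,0],"delta_pos": [0,1.8,-50],"fingers": 10},{"angular": [0,0,0],"delta_pos": [0,1.8,-85],"fingers": 10},{"angular": [0,0,0],"delta_pos": [0,1.8,-85],"fingers": 10}], "squeeze": 60}}

```text
t: 24.4
tool_pos: [467.9, -51.4, 149.7]
tool_rot: [0.001, 1.0, 0.027, 0.004]
wrist_force: [0.7, 0.4, -0.7]
gripper_width: 19.8
gripper_force: 59.0
```

```bash
python3 - <<'E'
from h import *
s=read_state();print(s['gripper_width'],s['gripper_force'])
goto(473,428,140,5)
E
```

```text
19.776578490495226 59.040266862139106
delta [  30.9 -478.5    8.4] rot [ 0.19 -0.46 -1.91]
```

Call:
{"api": "play_rows", "payload": {"series": [{"angular": [0,0,0],"delta_pos": [2,-25,4],"fingers": 10},{"angular": [0,0,0],"delta_pos": [4,-65,4],"fingers": 10},{"angular": [0,0,0],"delta_pos": [7,-105,4],"fingers": 10},{"angular": [0,0,0],"delta_pos": [10,-145,4],"fingers": 10},{"angular": [0,0,-1],"delta_pos": [13,-185,4],"fingers": 10},{"angular": [0,0,-1],"delta_pos": [16,-225,4],"fingers": 10},{"angular": [0,0,-1.9],"delta_pos": [19,-265,4],"fingers": 10},{"angular": [0,0,-1.9],"delta_pos": [22,-305,4],"fingers": 10},{"angular": [0,0,-1.9],"delta_pos": [25,-345,4],"fingers": 10},{"angular": [0,0,-1.9],"delta_pos": [28,-385,4],"fingers": 10},{"angular": [0,0,-1.9],"delta_pos": [30,-425,4],"fingers": 10},{"angular": [0,0,-1.9],"delta_pos": [31,-460,4],"fingers": 10},{"angular": [0,0,-1.9],"delta_pos": [31,-478,4],"fingers": 10},{"angular": [0,0,-1.9],"delta_pos": [31,-478,4],"fingers": 10},{"angular": [0,0,-1.9],"delta_pos": [31,-478,4],"fingers": 10}]}}

```text
t: 25.9
tool_pos: [469.8, 427.5, 140.0]
tool_rot: [0.0, 0.999, 0.044, -0.0]
wrist_force: [0.9, -1.1, -0.5]
gripper_width: 19.9
gripper_force: 59.0
```

```bash
python3 - <<'E'
from h import *
goto(472,428,12,5)
s=read_state();print(s['gripper_width'],s['gripper_force'])
f,T=cam('wrist')
g=cv2.cvtColor(f['img'],cv2.COLOR_RGB2HSV); m=((g[:,:,1]<45)&(g[:,:,2]>120)).astype(np.uint8); m[235:]=0;m[:50]=0
n,l,st,c=cv2.connectedComponentsWithStats(m); z=s['tool_pos'][2]+6
for i in range(1,n):
    if st[i,4]>300:
        k=l==i; print(st[i],[px(f,T,np.flatnonzero(k[v]).mean()+.5,v,z)[:2].round(1).tolist() for v in (st[i,1]+4,st[i,1]+st[i,3]//2)])
# tray far rim: corners predicted from (453,426.6,5.1deg)
a=np.radians(5); x=np.array([np.cos(a),np.sin(a)]); y=np.array([-x[1],x[0]])
for sx,sy in((103,47),(103,-47)): print(proj(f,T,np.append(np.array([453,426.6])+sx*x+sy*y,32)))
cv2.imwrite('pics/x.png',f['img'][:,:,::-1])
v=f['img'][90:200:3,150].astype(int); print(v.sum(1).tolist())
v=f['img'][90:140:2,330].astype(int); print(v.sum(1).tolist())
E
```

```text
delta [  2.3  -0.4 128. ] rot [0.03 0.03 0.03]
19.90133199837502 59.04246596619487
[ 224  123   67  112 4922] [[530.7, 432.7], [505.6, 430.2]]
[ 436  144   76   91 5266] [[530.7, 320.1], [510.4, 317.1]]
(np.float64(199.82742696383326), np.float64(90.24548351236486))
(np.float64(311.8410806815554), np.float64(90.31584749326365))
[434, 416, 413, 417, 423, 432, 421, 423, 422, 417, 424, 435, 411, 413, 420, 410, 431, 420, 399, 414, 413, 395, 398, 426, 414, 418, 405, 455, 424, 452, 440, 449, 439, 430, 409, 424, 456]
[352, 344, 348, 362, 386, 405, 418, 418, 414, 410, 403, 399, 393, 400, 415, 416, 414, 412, 419, 414, 401, 416, 411, 404, 419]
```

Call:
{"api": "play_rows", "payload": {"series": [{"angular": [0,0,0],"delta_pos": [2,0,40],"fingers": 10},{"angular": [0,0,0],"delta_pos": [2,0,80],"fingers": 10},{"angular": [0,0,0],"delta_pos": [2,0,110],"fingers": 10},{"angular": [0,0,0],"delta_pos": [2,0,123],"fingers": 10},{"angular": [0,0,0],"delta_pos": [2,0,129],"fingers": 10},{"angular": [0,0,0],"delta_pos": [2,0,129],"fingers": 10}]}}

```text
t: 26.55
tool_pos: [472.7, 427.3, 12.6]
tool_rot: [0.0, 0.999, 0.043, 0.0]
wrist_force: [-0.4, 0.7, -0.7]
gripper_width: 20.0
gripper_force: 59.0
```

Call:
{"api": "play_rows", "payload": {"series": [{"angular": [0,0,0],"delta_pos": [0,0,1.5],"fingers": 10},{"angular": [0,0,0],"delta_pos": [0,0,1.5],"fingers": 36},{"angular": [0,0,0],"delta_pos": [0,0,1.5],"fingers": 36},{"angular": [0,0,0],"delta_pos": [0,0,1.5],"fingers": 36},{"angular": [0,0,0],"delta_pos": [0,0,-15],"fingers": 36},{"angular": [0,0,0],"delta_pos": [0,0,-55],"fingers": 36},{"angular": [0,0,0],"delta_pos": [0,0,-100],"fingers": 36},{"angular": [0,0,0],"delta_pos": [0,0,-150],"fingers": 36},{"angular": [0,0,0],"delta_pos": [-20,0,-170],"fingers": 36},{"angular": [0,0,0],"delta_pos": [-20,0,-170],"fingers": 36},{"angular": [0,0,0],"delta_pos": [-20,0,-170],"fingers": 36},{"angular": [0,0,0],"delta_pos": [-20,0,-170],"fingers": 36}]}}

```text
t: 27.75
tool_pos: [452.5, 425.2, 180.3]
tool_rot: [0.001, 0.999, 0.043, -0.0]
wrist_force: [0.1, 1.1, 0.4]
gripper_width: 36.2
gripper_force: 0.0
```

```bash
python3 - <<'E'
from h import *
print(read_state()['tool_pos'])
f,T=cam('wrist')
g=cv2.cvtColor(f['img'],cv2.COLOR_RGB2HSV); m=((g[:,:,1]<60)&(g[:,:,2]>120)).astype(np.uint8); m[240:]=0
n,l,st,c=cv2.connectedComponentsWithStats(m)
for i in range(1,n):
    if st[i,4]>200:
        k=l==i; print(st[i],[px(f,T,np.flatnonzero(k[v]).mean()+.5,v,16)[:2].round(1).tolist()+[len(np.flatnonzero(k[v]))] for v in range(st[i,1]+3,st[i,1]+st[i,3],15)])
# lids and clips in scene & bystanders vs first frame
s,TS=cam('scene'); old=cv2.resize(cv2.imread('pics/scene0.png')[:,:,::-1],(512,384),interpolation=cv2.INTER_AREA)
d=(cv2.absdiff(old,s['img']).max(2)>60).astype(np.uint8); d=cv2.morphologyEx(d,cv2.MORPH_OPEN,np.ones((3,3)))
n,l,st,c=cv2.connectedComponentsWithStats(d); print([r.tolist() for r in st[1:] if r[4]>40])
E
```

```text
[452.4569222  425.19186437 180.31652937]
[ 244   97   24  143 2467] [[533.0, 433.1, 19], [518.0, 431.9, 23], [502.7, 430.5, 23], [486.9, 428.7, 22], [470.7, 426.7, 21], [454.0, 425.8, 18], [436.8, 423.8, 13], [419.1, 422.3, 13], [400.8, 420.7, 11], [382.0, 419.1, 11]]
[  406   122   106   118 10032] [[528.1, 197.9, 64], [512.6, 193.8, 73], [496.6, 191.8, 78], [480.1, 189.7, 83], [463.1, 187.6, 88], [445.6, 185.4, 93], [427.5, 183.1, 98], [408.9, 180.8, 103]]
[[343, 0, 166, 61, 3348], [272, 42, 70, 28, 1283], [106, 48, 12, 6, 59], [102, 58, 15, 7, 45], [238, 61, 38, 23, 663], [167, 65, 31, 25, 569], [466, 69, 28, 12, 186], [70, 78, 46, 17, 247], [156, 93, 11, 12, 88], [459, 101, 14, 8, 52], [75, 115, 25, 20, 230], [115, 125, 39, 81, 1405], [417, 133, 80, 61, 1784], [110, 136, 13, 13, 126], [403, 138, 18, 16, 84], [374, 151, 19, 17, 108], [500, 152, 12, 31, 251], [416, 159, 84, 102, 3206], [274, 166, 88, 63, 2917], [504, 189, 8, 64, 370], [221, 192, 55, 44, 757], [159, 196, 8, 10, 62], [106, 202, 12, 9, 51], [151, 208, 9, 14, 93], [168, 216, 66, 70, 2506], [138, 241, 38, 53, 453], [403, 262, 19, 24, 189], [447, 276, 11, 10, 63], [171, 289, 51, 34, 555], [474, 301, 28, 37, 292], [342, 341, 52, 43, 995]]
```

The peeler lies level in the tray, centred near (451,425), and the arm is clear.

```bash
python3 -c "
from bench import sign_off; print(sign_off())"
```

```text
the job is handed in; nothing more can be done
None
```

The job is handed in; the judge gave no result. By camera the keeper lid lies flat beside the box, both teaspoons are in the tub with its lid on and both clips home, and the one peeler is in the tray. I never went near the mug, honey jar, garlic or salt pot, but I did not check their positions at the end.

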